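# Sort the dried ski gear off the mudroom bench

### The arm

A 7-joint arm with a two-finger parallel gripper is mounted at the origin on the work surface. World frame = base frame: x ahead of the robot, y to its left, z up, the work surface at z = 0. Lengths are in m, angles in rad, forces in N, time in s.
With the tool pointing down it reaches from about 0.4 to 0.85 m from the base axis. Payload 10.4 kg.
Tool frame: the origin (TCP) lies where the fingers leave the gripper's body, on its centre line; the fingertips stand 73 mm ahead of it and the grasp point (between the pads) lies 54 mm ahead of it; z points along the fingers, y is the line along which they close (so a half turn about z gives the same grasp; the last joint's range is limited). The gripper opens to 85 mm and grips with 20 to 120 N. Pads are 22 mm wide; open, the fingers measure 114 mm over their backs; the gripper's body (76 mm by 85 mm) begins 54 mm behind the grasp point. The pads swing forward as they close: fully open they stand 13 mm farther back than shut.
Start: joints at [-1.262, 0.332, -0.065, 1.46, 0.022, 1.35, -0.088], TCP at [0.204, 0.591, 0.304] pointing down, gripper open.
Joint ranges: [-2.6, 2.6], [-0.5, 2.12], [-1.47, 1.34], [0.16, 2.42], [-1.27, 4.41], [0.06, 2.06], [-2.6, 2.6]. Speed limits (rad/s): [2.22, 2.22, 2.79, 2.79, 3.14, 3.14, 3.14].

### API

Orientations are given as a unit quaternion [x, y, z, w].
In Python, from bench import get_obs, grab_frame, camera_info, hand_in, look_for, pinpoint gives the robot as it stands.
- The arm moves only by the shell command python3 -m creep 'ROWS'. ROWS is JSON, a list of rows, each a list of 7 numbers: the shift along the tool's x, y, z in m, then the turn, a rotation vector about the tool's x, y, z in rad, then the opening, from 0 (shut) to 1 (fully open). A call has 1 to 12 rows; each row shifts and turns the commanded pose from where the row before left it, along the tool's axes as they then stand; what a row does not reach is not made up. A row lasts 1/10 s, in which the tool goes at most 50 mm and 8.59 degrees, less where a joint would pass 70% of its speed; a pose out of reach is approached as far as the arm can. A call with a gripper value outside its range is refused whole. The fingers move at their own pace and stop on an object; the grip force is fixed at half the most. Time passes only in rows, so rows that do not move let the fingers close. It gives the time, the measured TCP pose, the force, the opening and the grip force at its end, in the units of the state.
- get_obs(): the state, without advancing time (a new reading comes with each control period).
- grab_frame(name): name is "scene" or "top" or "wrist"; returns (picture, depth): 420x560x3 uint8, red, green, blue; 420x560 float32, m along the optical axis (not along the pixel's ray), 0 where there is no reading.
- camera_info(name): a dict with "camera_matrix" (3x3 intrinsics, pixels), "k1" (the pictures are not rectified: a ray, as slopes to the right and down, at radius r is drawn at 1 + k1 r^2 times it, then the intrinsics apply), "rvec" (rotation vector, rad) and "tvec" (3), from world to camera coordinates, as OpenCV has them. Camera axes: x right, y down, z forward; pixel columns grow to the right and rows downward; lengths in m; the calibration is good to about 2 mm. A picture is of the moment at which its call begins: read the wrist's pose just before it. camera_info takes no time and is no camera call; for the wrist camera it gives the pose at the moment of the call.
- hand_in(): hands the job in; it is judged then, once.
Trained networks look in the newest picture that a camera, given by its name, has taken for a name from the list of things; names that differ only in an ending like _2 or _b are one class to them, and where a whole thing is asked for, a point or a joint stands for the part that bears it (a point fixed in the world has none). Each returns a list of dicts, best first, with "confidence" (0 to 1); they miss things now and then, are a little off and sometimes report something else, mostly with a low value. They report only what shows in the picture. A call takes as long as a camera call. They do not tell look-alikes from the thing itself.
- look_for(camera, name): "position" ([x, y, z] in m, in world coordinates, good to about 4 mm: the middle of the surface that is visible of it).
- pinpoint(camera, name): "position" ([x, y, z] in m, in world coordinates, good to about 4 mm: a listed point, or the origin of a listed thing).
The state is a dict: "clock": time; "joint_pos": joint angles; "joint_vel": joint speeds; "joint_efforts": joint torques, N m; "position": TCP position; "tool_rot": TCP orientation; "wrist_force": force on the tool from outside, world axes, zero at the start; "torque": the same for the moment, N m; "gripper_width": finger opening in m; "finger_force": force on a finger pad.
Only numpy, scipy, OpenCV 4.12 (cv2) and the standard library are available. Lean on these libraries where they do the work, as an engineer would, in place of code of your own. Each camera call takes 0.05 s, during which the arm holds its last target. There are 200 camera calls.

### The job

The gear left to dry on the mudroom bench is ready to put away: each red snowshoe binding on the mat goes into the wooden crate, each black pole grip into the green tub, and every steel scraper, including the one hanging on the drying peg, into the grey steel locker. Slide the locker's cover open for the scrapers and, once they are all inside, slide it fully shut so that nobody cuts a hand. Leave the bowl, the goggle case and the wax tin where they are.

Things in the scene. Friction and masses are not known exactly. Their poses are not given: they have to be found in the camera images.
- binding_1: Red plastic snowshoe binding, 180 g. Foot plate 112 (x) x 66 (y) x 7 mm. Across the middle a stiff arch, 28 mm in x, 62 mm in y, top at 50 mm, with a black buckle 28 (x) x 36 (y) mm on it, top at 61 mm: pinch buckle and arch along x from above. Toe stop 29 mm high at x = +51, heel stop 23 mm high at x = -50. Origin: underside centre; z up. Lies on the mat; may be absent.
- binding_2: As binding_1.
- grip_1: Black trekking pole grip on its side, 120 g, along its x. Handle 32 wide (y), 30 mm high, x = -45 to +42; palm knob 42 wide, 36 high, x = -71 to -45; 20 mm aluminium shaft stub, x = +42 to +70. Does not roll. Grasp across y at the handle. Origin: underside, mid-length; z up. Lies on the mat; may be absent.
- grip_2: As grip_1.
- scraper_mat: Steel scraper, 110 g, flat on the mat. Orange handle frame 110 (x) x 48 (y) x 16 mm (z) centred over the origin (underside centre), with a hand slot 44 (x) x 26 mm (y) in its middle; grip bar y = +13 to +24, ends |x| > 22 solid. Steel blade 104 x 3 mm at the underside out to y = -44. Take it across the frame's 48 mm, fingertips above the blade. May be absent.
- scraper_hung: Same make as scraper_mat, always present. Hangs on the peg by its slot. Its own frame (turned as peg_stand): origin mid-frame; z up: grip bar z = +13 to +24, blade edge z = -44; y along the blade, frame 110 mm; x its 16 mm thickness, along the peg. Take it from above at a solid end, y = +38 or -38, pinching along x. Raise it 9 mm (5 to 13) so the slot clears the knob, then draw it level off.
- peg_stand: Fixed wooden drying stand, 240 mm wide (its y). Origin: underside centre. Its board, 18 mm thick, is at x = 0, from 170 to 225 mm height; two level steel pegs, 8 mm thick, point 96 mm to -x from it at y = -60 and +60, height 200 mm, each ending in a knob 16 mm across. The scraper hangs on the peg at y = +60.
- peg_end (a point): Outer end of the peg that holds the scraper (end face of its knob, on the peg's axis). Axes as peg_stand: the peg points to -x.
- crate: Fixed on the mat (5 mm thick): open slatted wooden crate for the bindings, outside 165 (x) x 185 (y) x 85 mm high, walls 8 mm, floor 8 mm; small posts 16 mm square in the corners. Origin: underside centre, z up.
- tub: Fixed open green plastic tub for the pole grips, outside 165 (x) x 185 (y) x 85 mm high, walls and floor 5 mm. Origin: underside centre, z up.
- locker: Fixed grey steel scraper locker, 150 (x) x 350 (y) x 115 mm high, tracks on top to 128 mm. Origin: underside centre. Its +y half is an open compartment 140 (x) x 175 mm (y), 109 mm deep; its -y half has a closed top, over which the cover slides.
- locker_in (a point): Centre of the compartment's inner floor, 6 mm above the locker's underside; axes as locker.
- cover (a joint): Steel sliding cover of the locker (140 x 172 mm, top face 122 mm above the locker's underside): 0 = fully shut over the compartment, grows as it slides along the locker's -y to 0.166 m = fully open. Friction about 2 N; stays where it is left. Starts shut or a little ajar.
- cover_grip (a point): Centre of the bar of the cover's black handle, 143 mm above the locker's underside, mid-cover. The bar is 60 mm along the locker's x, 12 mm thick along y, 14 mm high (its top 7 mm above this point), 14 mm clear of the cover's face.
- bowl: White ceramic bowl, 116 mm wide, 50 mm high. Not gear: stays put. Origin: underside centre.
- goggle_case: Clear plastic goggle case with snap lid, 175 x 95 x 70 mm. Stays put. Origin: underside centre.
- wax_tin: Round tin, 66 mm wide, 26 mm high, blue and yellow lid. Stays put. Origin: underside centre.
Things that resemble listed ones, but are neither listed nor needed, are in the scene too. What is shaped like the binding_1 but orange is not meant.

How it is judged:
By the outcome, as a careful person would: the job done as asked, in the order asked, and still so for the second after the job is handed in, with the robot touching nothing.
Of binding_1, grip_1, scraper_mat, binding_2, grip_2 only 4 to 5 are there at a start; the rules pass over those that are not, and their reading is None.
At some moment in a run one of binding_1, grip_1, scraper_mat, binding_2, grip_2 may be knocked a few centimetres aside while the robot is not near it.
It also fails if it takes over 210 s, if anything falls off the work surface, if the arm or the gripper's body presses on something with over 40 N, if the wrist force passes 120 N, or if a joint passes its speed limit or range.

## Working session

There is one attempt and no reset: what is moved stays moved. The work goes in short steps, Python scripts to look and compute and a shell command to move; the robot and the scene stay as the last step left them, time stands still between calls to the robot, and variables do not carry over. Pictures are saved under pics/ and viewed, at most 14 in all, crops included, and the job is handed in when it is done.

```bash
mkdir -p pics
cat > h.py <<'E'
import numpy as np, cv2
from scipy.spatial.transform import Rotation as R
from bench import *
def save(n,img): cv2.imwrite('pics/'+n+'.png',img[:,:,::-1])
def cam(name):
    c=camera_info(name); Rm=R.from_rotvec(np.ravel(c['rvec'])).as_matrix(); return np.array(c['camera_matrix']),c['k1'],Rm,np.ravel(c['tvec'])
def proj(name,P,c=None):
    K,k1,Rm,t=c or cam(name); q=np.atleast_2d(P)@Rm.T+t; s=q[:,:2]/q[:,2:]; s=s*(1+k1*(s**2).sum(1,keepdims=True)); return s@K[:2,:2].T+K[:2,2]
def cloud(name,d,c=None):
    K,k1,Rm,t=c or cam(name); v,u=np.mgrid[:d.shape[0],:d.shape[1]]
    p=np.stack([u.ravel(),v.ravel()],1).astype(float)
    s0=(p-K[:2,2])/np.array([K[0,0],K[1,1]]); s=s0.copy()
    for _ in range(8): s=s0/(1+k1*(s**2).sum(1,keepdims=True))
    q=np.c_[s,np.ones(len(s))]*d.ravel()[:,None]; W=(q-t)@Rm; W[d.ravel()==0]=np.nan
    return W.reshape(*d.shape,3)
def st():
    o=get_obs(); print('t',round(o['clock'],2),'tcp',np.round(o['position'],4),'rot',np.round(R.from_quat(o['tool_rot']).as_matrix(),3).tolist(),'w',round(o['gripper_width'],4),'F',np.round(o['wrist_force'],1)); return o
E
python3 - <<'E'
from h import *
o=st()
for n in ['top','scene']:
    a,d=grab_frame(n); save(n+'0',a); np.savez('pics/'+n+'0.npz',a=a,d=d,W=cloud(n,d))
    for k in ['binding_1','grip_1','scraper_mat','scraper_hung','peg_end','peg_stand','crate','tub','locker','locker_in','cover_grip','bowl','goggle_case','wax_tin']:
        for r in pinpoint(n,k)[:4]: print(n,k,np.round(r['position'],3),round(r['confidence'],2),np.round(proj(n,r['position'])[0]))
E
```

```text
t 0.0 tcp [0.2035 0.5906 0.3031] rot [[-0.945, 0.326, -0.0], [0.326, 0.945, -0.001], [-0.0, -0.001, -1.0]] w 0.0856 F [0.1 0.3 0.1]
top binding_1 [ 0.425 -0.198  0.007] 0.85 [369. 234.]
top binding_1 [0.405 0.329 0.008] 0.81 [235. 237.]
top binding_1 [0.399 0.734 0.004] 0.59 [133. 238.]
top grip_1 [ 0.44  -0.067  0.005] 0.77 [336. 230.]
top grip_1 [ 0.611 -0.348  0.004] 0.24 [407. 188.]
top scraper_mat [0.444 0.067 0.004] 0.92 [302. 228.]
top scraper_mat [ 0.406 -0.303  0.202] 0.49 [410. 237.]
top scraper_hung [ 0.414 -0.349  0.198] 0.72 [423. 236.]
top peg_end [ 0.409 -0.302  0.202] 0.62 [410. 237.]
top peg_stand [ 0.355 -0.41   0.003] 0.61 [423. 253.]
top crate [0.604 0.348 0.005] 0.74 [231. 187.]
top crate [0.448 0.069 0.006] 0.61 [301. 227.]
top crate [0.383 0.504 0.   ] 0.36 [191. 242.]
top tub [ 0.613 -0.347  0.002] 0.62 [407. 187.]
top locker [0.652 0.032 0.005] 0.82 [311. 176.]
top cover_grip [0.651 0.098 0.15 ] 0.64 [296. 170.]
top bowl [0.293 0.241 0.005] 0.7 [257. 266.]
top bowl [0.446 0.067 0.005] 0.16 [302. 228.]
top goggle_case [0.382 0.503 0.005] 0.57 [191. 243.]
top w
[... 470 characters left out ...]
 0.69 [239. 251.]
scene peg_end [ 0.409 -0.308  0.205] 0.59 [107. 250.]
scene peg_end [ 0.42  -0.201  0.003] 0.41 [158. 282.]
scene peg_stand [ 0.356 -0.413  0.007] 0.74 [ 82. 300.]
scene peg_stand [0.604 0.345 0.004] 0.65 [338. 243.]
scene crate [0.606 0.344 0.001] 0.58 [339. 244.]
scene tub [ 0.419 -0.2    0.004] 0.22 [158. 282.]
scene locker [0.655 0.03  0.007] 0.94 [266. 298.]
scene locker [ 0.358 -0.409  0.008] 0.64 [ 84. 299.]
scene cover_grip [0.651 0.1   0.146] 0.73 [285. 255.]
scene cover_grip [0.658 0.027 0.007] 0.22 [266. 300.]
scene bowl [0.298 0.241 0.005] 0.59 [259. 203.]
scene goggle_case [0.38  0.507 0.004] 0.76 [333. 188.]
scene wax_tin [ 0.313 -0.268  0.006] 0.7 [124. 269.]
```

Run:
```python
from h import *
a=np.load('pics/top0.npz')['a']; save('topc',cv2.resize(a[130:320,90:490],(800,380),interpolation=cv2.INTER_CUBIC))
```

```text
(no output)
```

View pics/topc.png

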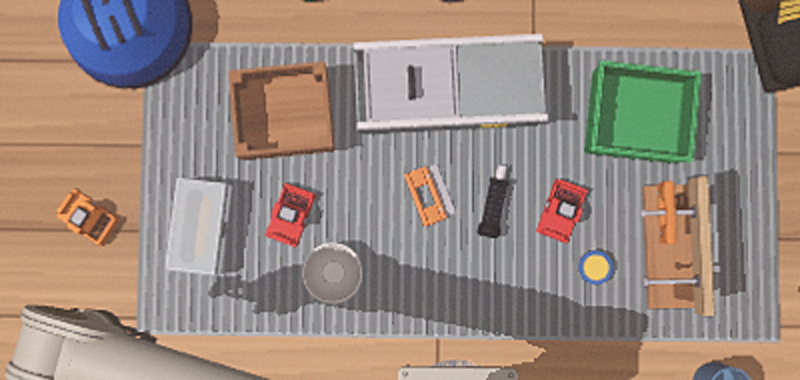

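View pics/scene0.png

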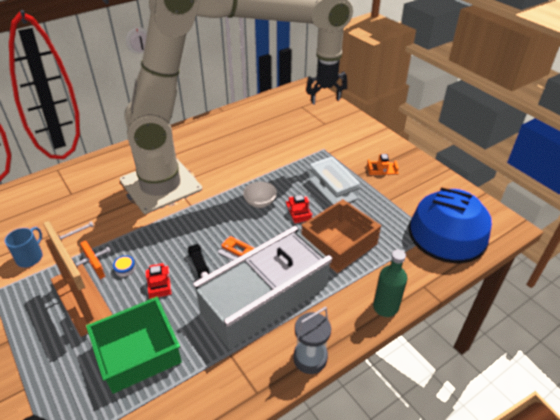

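Top crop: the red bindings are at crop (290,213) and (563,210), both on the mat. The orange one at (85,215) is off the mat and is the look-alike. There is one black grip at (495,200) and one mat scraper at (430,195). The hung scraper is at (668,210). The crate, locker (cover on the left half) and tub run along the top. No second grip shows. Next I'll measure the yaws.

```bash
cat >> h.py <<'E'
def blob(W,a,mask,c,r,zmin=-1,zmax=9):
    m=mask&(np.hypot(W[...,0]-c[0],W[...,1]-c[1])<r)&(W[...,2]>zmin)&(W[...,2]<zmax)
    p=W[m]
    if len(p)<8: return print('few',len(p))
    (cx,cy),(w,h),ang=cv2.minAreaRect((p[:,:2]*1000).astype(np.float32))
    e,V=np.linalg.eigh(np.cov(p[:,:2].T)); v=V[:,1]
    print('n',len(p),'mean',np.round(p.mean(0),3),'z95',np.round(np.percentile(p[:,2],[2,50,98]),3),'rect',np.round([cx,cy,w,h,ang],1),'pca',round(np.degrees(np.arctan2(v[1],v[0]))%180,1)); return p
def hsv(a): return [x.astype(int) for x in cv2.split(cv2.cvtColor(a,cv2.COLOR_RGB2HSV))]
def masks(a):
    h,s,v=hsv(a); return dict(red=((h<6)|(h>172))&(s>140)&(v>90),orange=(h>6)&(h<20)&(s>140)&(v>120),black=(v<60),green=(h>50)&(h<80)&(s>120),any=v>=0)
E
python3 - <<'E'
from h import *
for n in ['top','scene']:
    f=np.load(f'pics/{n}0.npz'); a,W=f['a'],f['W']; m=masks(a); print(n)
    blob(W,a,m['red'],(.407,.33),.09); blob(W,a,m['red'],(.422,-.198),.09)
    blob(W,a,m['black'],(.441,-.068),.09,.012); blob(W,a,m['orange'],(.446,.067),.09); blob(W,a,m['orange'],(.414,-.348),.09,.1)
    print('crate'); blob(W,a,m['any'],(.605,.347),.15,.075,.1); print('tub');blob(W,a,m['any'],(.612,-.348),.15,.075,.1)
    print('lock');blob(W,a,m['any'],(.653,.03),.2,.1,.14);print('handle');blob(W,a,m['any'],(.651,.098),.06,.138,.16)
    print('board');blob(W,a,m['any'],(.356,-.41),.14,.222,.24)
    print('mat');blob(W,a,m['any'],(.48,.2),.03)
E
```

```text
top
n 313 mean [0.4   0.331 0.022] z95 [0.002 0.016 0.061] rect [406.4 329.8  63.1 109.7  69.8] pca 158.4
n 340 mean [ 0.415 -0.196  0.022] z95 [0.002 0.015 0.061] rect [ 420.9 -201.    67.   109.5   68.3] pca 159.6
n 110 mean [ 0.416 -0.064  0.036] z95 [0.024 0.036 0.047] rect [424.5 -63.9  40.4 110.6  80.7] pca 169.9
n 237 mean [0.446 0.066 0.019] z95 [0.006 0.019 0.029] rect [445.8  66.  108.5  46.2  21.9] pca 22.1
n 223 mean [ 0.412 -0.349  0.207] z95 [0.174 0.214 0.225] rect [ 412.  -351.2  105.5   18.1    1.9] pca 2.0
crate
n 526 mean [0.607 0.348 0.088] z95 [0.076 0.088 0.098] rect [605.7 346.  166.8 186.1   6.1] pca 100.4
tub
n 552 mean [ 0.61  -0.35   0.087] z95 [0.077 0.087 0.097] rect [ 610.7 -345.4  196.4  176.1   84.1] pca 83.0
lock
n 3909 mean [0.656 0.022 0.124] z95 [0.112 0.124 0.137] rect [712.3  31.4 279.4 351.1   3.6] pca 93.8
handle
n 55 mean [0.646 0.1   0.152] z95 [0.139 0.152 0.159] rect [640.6 108.7  50.5  77.9  34.1] pca 1.5
board
n 431 mean [ 0.36  -0.403  0.228] z95 [0.222 0.228 0.235] rect [ 354.4 -381.5  237.8   73.     2.5] pca 5.4
mat
n 180 mean [0.48  
[... 577 characters left out ...]
9.2 -386.8  114.9   92.     5.2] pca 167.8
crate
n 949 mean [0.612 0.338 0.086] z95 [0.076 0.087 0.094] rect [607.  343.2 169.9 192.4   5.6] pca 100.0
tub
n 1336 mean [ 0.61  -0.35   0.088] z95 [0.076 0.089 0.094] rect [ 610.7 -347.6  196.5  180.9   84.4] pca 160.5
lock
n 6407 mean [0.659 0.011 0.124] z95 [0.104 0.124 0.136] rect [654.2  26.9 166.9 353.4   3.4] pca 92.7
handle
n 111 mean [0.654 0.094 0.151] z95 [0.139 0.152 0.157] rect [650.8  95.2  61.6  15.7   3.7] pca 3.8
board
n 502 mean [ 0.372 -0.407  0.23 ] z95 [0.222 0.23  0.235] rect [ 357.6 -384.4  241.1   70.5    2.8] pca 4.2
mat
n 32 mean [0.458 0.199 0.005] z95 [-0.003  0.005  0.01 ] rect [458.1 199.3  42.3  15.4  85.6] pca 92.8
```

```bash
python3 -m creep '[[0,0,-0.02,0,0,-0.1,0.6],[0,0,-0.02,0,0,-0.11,0.6],[0,0,0,0,0,-0.12,0.6],[-0.05,-0.05,0,0,0,0,0.6],[-0.04,-0.05,0,0,0,0,0.6],[-0.04,-0.05,0,0,0,0,0.6],[-0.04,-0.05,0,0,0,0,0.6],[0,0,0,0,0,0,0.6],[0,0,0,0,0,0,0.6]]'; python3 -c "
from h import *
st()"
```

```text
clock: 2.4
position: [0.3332, 0.4374, 0.3443]
tool_rot: [0.002, 1.0, 0.0, 0.0]
wrist_force: [-1.6, 0.6, -1.3]
gripper_width: 0.0509
finger_force: 0.0
t 2.4 tcp [0.3332 0.4374 0.3443] rot [[-1.0, 0.004, 0.0], [0.004, 1.0, 0.001], [-0.0, 0.001, -1.0]] w 0.0509 F [-1.6  0.6 -1.3]
```

```bash
cat >> h.py <<'E'
def goto(x,y,z,phi):
    """phi: world yaw (deg) of the tool y axis, tool pointing down"""
    o=get_obs(); M=R.from_quat(o['tool_rot']).as_matrix(); p=np.deg2rad(phi)
    Y=np.array([np.cos(p),np.sin(p),0]); Z=np.array([0,0,-1.]); T=np.stack([np.cross(Y,Z),Y,Z],1)
    rv=R.from_matrix(M.T@T).as_rotvec(); d=np.array([x,y,z])-o['position']; s=T.T@d
    print(f"t {o['clock']:.1f} w {o['gripper_width']:.3f} Fz {o['wrist_force'][2]:.1f} pos",np.round(o['position'],3),'j7',round(o['joint_pos'][6],2),'| turn',np.round(rv,3),'rows',round(np.linalg.norm(rv)/.145,1),'| then shift',np.round(s,4),'rows',round(np.linalg.norm(s)/.048,1))
E
python3 -c "
from h import *
goto(.407,.330,.25,160);goto(.407,.330,.25,-20)"
```

```text
t 2.4 w 0.051 Fz -1.3 pos [0.333 0.437 0.344] j7 0.56 | turn [ 0.000e+00  1.000e-03 -1.226e+00] rows 8.5 | then shift [ 0.0757 -0.1061  0.0943] rows 3.4
t 2.4 w 0.051 Fz -1.3 pos [0.333 0.437 0.344] j7 0.56 | turn [ 1.000e-03 -0.000e+00  1.915e+00] rows 13.2 | then shift [-0.0757  0.1061  0.0943] rows 3.4
```

```bash
python3 -m creep '[[0,0,0,0,0,0.145,0.6],[0,0,0,0,0,0.145,0.6],[0,0,0,0,0,0.145,0.6],[0,0,0,0,0,0.145,0.6],[0,0,0,0,0,0.145,0.6],[0,0,0,0,0,0.145,0.6],[0,0,0,0,0,0.145,0.6],[0,0,0,0,0,0.145,0.6],[0,0,0,0,0,0.145,0.6],[0,0,0,0,0,0.145,0.6],[0,0,0,0,0,0.145,0.6],[0,0,0,0,0,0.145,0.6]]' >/dev/null;  python3 -m creep '[[0,0,0,0,0,0.145,0.6],[0,0,0,0,0,0.03,0.6],[-0.025,0.035,0,0,0,0,0.6],[-0.025,0.035,0,0,0,0,0.6],[-0.025,0.035,0.02,0,0,0,0.6],[0,0,0.04,0,0,0,0.6],[0,0,0.034,0,0,0,0.6],[0,0,0,0,0,0,0.6],[0,0,0,0,0,0,0.6]]' >/dev/null
python3 - <<'E'
from h import *
goto(.407,.330,.25,-20)
a,d=grab_frame('wrist'); W=cloud('wrist',d); save('w1',a); m=masks(a)
for r in pinpoint('wrist','binding_1')[:2]: print(np.round(r['position'],3),r['confidence'],proj('wrist',r['position']))
blob(W,a,m['red'],(.407,.33),.12); blob(W,a,m['any'],(.407,.33),.05,.06,.08)
E
```

```text
t 4.5 w 0.051 Fz 0.3 pos [0.405 0.333 0.251] j7 -1.09 | turn [-0.     0.     0.006] rows 0.0 | then shift [-0.0022  0.0025  0.0007] rows 0.1
[0.406 0.329 0.008] 0.84 [[274.85204105 187.44770498]]
n 7959 mean [0.41  0.336 0.023] z95 [0.01  0.013 0.057] rect [412.  331.4  64.7 115.5  70.4] pca 159.6
n 1864 mean [0.41  0.333 0.066] z95 [0.062 0.066 0.068] rect [409.5 332.2  35.8  28.1  70.3] pca 70.2
```

View pics/w1.png

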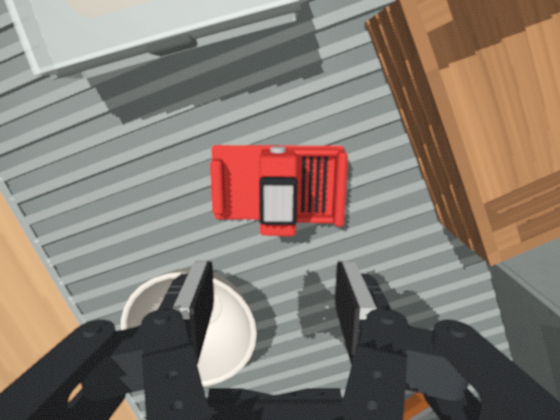

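The wrist picture shows a red binding at (278,190) with its buckle at (278,200), correct colour and on the mat. The buckle top is at z=0.066, as expected, so I'll grasp it.

```bash
python3 -m creep '[[0,0.004,0.03,0,0,0,0.6],[0,0,0.045,0,0,0,0.6],[0,0,0.04,0,0,0,0.6],[0,0,0.026,0,0,0,0.6],[0,0,0,0,0,0,0.6],[0,0,0,0,0,0,0],[0,0,0,0,0,0,0],[0,0,0,0,0,0,0],[0,0,0,0,0,0,0],[0,0,0,0,0,0,0]]';python3 -c "
from h import *
goto(.6,.303,.25,6)"
```

```text
clock: 5.6
position: [0.4106, 0.332, 0.1116]
tool_rot: [0.818, 0.575, 0.002, -0.001]
wrist_force: [-0.3, 0.4, 7.4]
gripper_width: 0.0268
finger_force: 60.5
t 5.6 w 0.027 Fz 7.4 pos [0.411 0.332 0.112] j7 -1.05 | turn [ 0.003 -0.004 -0.451] rows 3.1 | then shift [-0.0487  0.1853 -0.1384] rows 4.9
```

```bash
python3 -m creep '[[0,0,-0.03,0,0,0,0],[0,0,-0.045,0,0,0,0],[0,0,-0.045,0,0,-0.1,0],[0,0,0,0,0,-0.14,0],[0,0,0,0,0,-0.14,0],[0,0,0,0,0,-0.071,0],[0.006,0.035,0,0,0,0,0],[0.007,0.04,0,0,0,0,0],[0.007,0.04,0,0,0,0,0],[0.007,0.04,0,0,0,0,0],[0.008,0.04,0,0,0,0,0],[0,0,0,0,0,0,0]]' | grep -E 'width'; python3 -m creep '[[0,0,0,0,0,0,0],[0,0,0,0,0,0,0]]'
python3 - <<'E'
from h import *
goto(.602,.388,.124,6)
a,d=grab_frame('wrist'); save('w2',a)
E
```

```text
gripper_width: 0.0274
clock: 7.0
position: [0.599, 0.3861, 0.2299]
tool_rot: [0.669, 0.743, 0.0, -0.0]
wrist_force: [0.8, -0.2, -1.8]
gripper_width: 0.027
finger_force: 60.6
t 7.0 w 0.027 Fz -1.8 pos [0.599 0.386 0.23 ] j7 -0.45 | turn [ 0.    -0.001  0.001] rows 0.0 | then shift [0.0016 0.0032 0.1059] rows 2.2
```

View pics/w2.png

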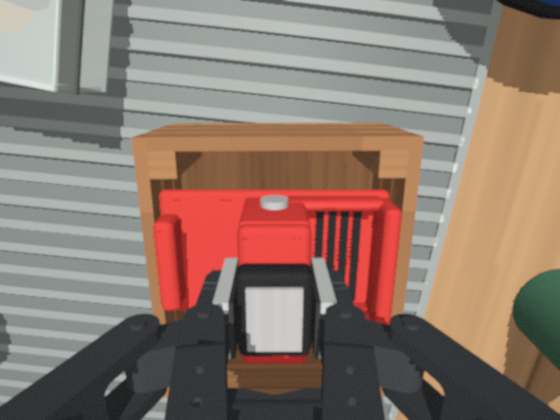

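The red binding sits square over the crate, and its plate at (160–400, 190–320) is inside the walls. I'll lower it, shifted slightly towards the middle to clear the corner posts.

```bash
python3 -m creep '[[-0.004,0.003,0.02,0,0,0,0],[0,0,0.04,0,0,0,0],[0,0,0.03,0,0,0,0],[0,0,0.016,0,0,0,0],[0,0,0,0,0,0,0],[0,0,0,0,0,0,0.5],[0,0,0,0,0,0,0.5],[0,0,0,0,0,0,0.5],[0,0,-0.03,0,0,0,0.5],[0,0,-0.05,0,0,0,0.5],[0,0,-0.05,0,0,0,0.5],[0,0,0,0,0,0,0.5]]';python3 -c "
from h import *
goto(.653,.098,.25,90);goto(.653,.098,.25,93.5);goto(.653,.098,.25,-86.5)"
```

```text
clock: 8.25
position: [0.6057, 0.3835, 0.2629]
tool_rot: [0.669, 0.743, 0.007, 0.001]
wrist_force: [0.3, 0.7, 0.4]
gripper_width: 0.0429
finger_force: 0.0
t 8.2 w 0.043 Fz 0.4 pos [0.606 0.383 0.263] j7 -0.45 | turn [ 0.015  0.003 -1.466] rows 10.1 | then shift [-0.0473 -0.2855  0.0129] rows 6.0
t 8.2 w 0.043 Fz 0.4 pos [0.606 0.383 0.263] j7 -0.45 | turn [ 0.015  0.004 -1.527] rows 10.5 | then shift [-0.0298 -0.2878  0.0129] rows 6.0
t 8.2 w 0.043 Fz 0.4 pos [0.606 0.383 0.263] j7 -0.45 | turn [ 0.004 -0.015  1.614] rows 11.1 | then shift [0.0298 0.2878 0.0129] rows 6.0
```

```bash
python3 -m creep '[[0,0,0,0.015,0,-0.14,0.5],[0,0,0,0,0,-0.14,0.5],[0,0,0,0,0,-0.14,0.5],[0,0,0,0,0,-0.14,0.5],[0,0,0,0,0,-0.14,0.5],[0,0,0,0,0,-0.14,0.5],[0,0,0,0,0,-0.14,0.5],[0,0,0,0,0,-0.14,0.5],[0,0,0,0,0,-0.14,0.5],[0,0,0,0,0,-0.14,0.5],[0,0,0,0,0,-0.127,0.5]]' >/dev/null; python3 -m creep '[[-0.005,-0.04,0,0,0,0,0.5],[-0.005,-0.048,0,0,0,0,0.5],[-0.005,-0.048,0,0,0,0,0.5],[-0.005,-0.048,0,0,0,0,0.5],[-0.005,-0.048,0,0,0,0,0.5],[-0.005,-0.045,0,0,0,0,0.5],[0,0,0,0,0,0,0.5],[0,0,0,0,0,0,0.5]]' >/dev/null
python3 - <<'E'
from h import *
goto(.653,.098,.25,93.5)
a,d=grab_frame('wrist'); W=cloud('wrist',d); save('w3',a)
for k in ['cover_grip','locker','locker_in']:
  for r in pinpoint('wrist',k)[:2]: print(k,np.round(r['position'],3),r['confidence'],proj('wrist',r['position']))
blob(W,a,m:=masks(a)['any'],(.653,.098),.045,.145,.17)
blob(W,a,m,(.653,.03),.25,.129,.14)
E
```

```text
t 10.2 w 0.043 Fz 0.0 pos [0.65  0.106 0.254] j7 1.41 | turn [-0.002 -0.014 -0.003] rows 0.1 | then shift [-0.0021 -0.0083  0.0036] rows 0.2
cover_grip [0.647 0.097 0.15 ] 0.63 [[248.10597969 242.53373259]]
locker [0.654 0.028 0.006] 0.92 [[180.49132541 181.46042315]]
locker_in [0.647 0.098 0.148] 0.74 [[249.78440714 241.0970539 ]]
n 2568 mean [0.647 0.102 0.153] z95 [0.149 0.153 0.154] rect [649.3 102.2  59.   11.8   3.5] pca 3.5
n 15516 mean [0.611 0.079 0.132] z95 [0.131 0.132 0.134] rect [652.1  71.5 161.1 269.4   3.5] pca 121.7
```

View pics/w3.png

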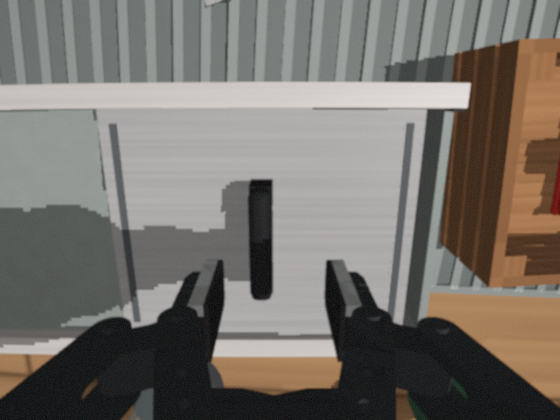

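The black handle bar is at (260,240), between the fingers, and the cover is a little ajar. I'll grip it and slide it open.

```bash
python3 -m creep '[[0.001,-0.004,0.02,0,-0.014,0,0.5],[0,0,0.029,0,0,0,0.5],[0,0,0,0,0,0,0.5],[0,0,0,0,0,0,0],[0,0,0,0,0,0,0],[0,0,0,0,0,0,0],[0,0,0,0,0,0,0]]'; python3 -m creep '[[0,-0.02,0,0,0,0,0],[0,-0.03,0,0,0,0,0],[0,-0.03,0,0,0,0,0],[0,-0.03,0,0,0,0,0],[0,-0.025,0,0,0,0,0],[0,-0.015,0,0,0,0,0],[0,0,0,0,0,0,0],[0,0,0,0,0,0,0]]'
```

```text
clock: 11.05
position: [0.6495, 0.1036, 0.2057]
tool_rot: [-0.031, 1.0, -0.001, 0.001]
wrist_force: [-2.6, -1.2, 6.1]
gripper_width: 0.0109
finger_force: 60.3
clock: 11.85
position: [0.6585, -0.0472, 0.2057]
tool_rot: [-0.03, 1.0, -0.001, 0.0]
wrist_force: [-4.2, -1.4, 8.0]
gripper_width: 0.0104
finger_force: 60.5
```

```bash
python3 -m creep '[[0,-0.003,0,0,0,0,0],[0,-0.002,0,0,0,0,0],[0,0,0,0,0,0,0]]';python3 -m creep '[[0,0,0,0,0,0,0.5],[0,0,0,0,0,0,0.5],[0,0,0,0,0,0,0.5],[0,0,-0.04,0,0,0,0.5],[0,0,-0.04,0,0,0,0.8],[0,0,0,0,0,0,0.8]]'>/dev/null; python3 -c "
from h import *
goto(.446,.066,.25,112)"
```

```text
clock: 12.15
position: [0.6587, -0.0506, 0.2057]
tool_rot: [-0.031, 1.0, -0.001, 0.0]
wrist_force: [-4.5, 0.5, 8.4]
gripper_width: 0.0103
finger_force: 60.5
t 12.8 w 0.068 Fz 0.4 pos [ 0.661 -0.051  0.291] j7 1.67 | turn [-0.004  0.008 -0.323] rows 2.2 | then shift [0.155  0.189  0.0406] rows 5.2
```

```bash
python3 -m creep '[[0,0,0,0,0,-0.14,0.8],[0,0,0,0,0,-0.14,0.8],[0,0,0,0,0,-0.043,0.8],[0.025,0.03,0,0,0,0,0.8],[0.031,0.037,0,0,0,0,0.8],[0.031,0.037,0,0,0,0,0.8],[0.031,0.037,0,0,0,0,0.8],[0.031,0.037,0,0,0,0,0.8],[0.006,0.011,0.03,0,0,0,0.8],[0,0,0.01,0,0,0,0.8],[0,0,0,0,0,0,0.8],[0,0,0,0,0,0,0.8]]'>/dev/null
python3 - <<'E'
from h import *
goto(.446,.066,.25,112)
a,d=grab_frame('wrist'); W=cloud('wrist',d); save('w4',a); m=masks(a)
for r in pinpoint('wrist','scraper_mat')[:2]: print(np.round(r['position'],3),r['confidence'],proj('wrist',r['position']))
blob(W,a,m['orange'],(.446,.066),.09)
for n in ['top']:
    a,d=grab_frame(n); W=cloud(n,d); m=masks(a); np.savez('pics/top1.npz',a=a,W=W)
    blob(W,a,m['red'],(.422,-.198),.12); blob(W,a,m['black'],(.441,-.068),.09,.012)
E
```

```text
t 13.9 w 0.068 Fz 0.3 pos [0.445 0.065 0.245] j7 1.71 | turn [-0.001 -0.001 -0.001] rows 0.0 | then shift [-0.0012  0.0004 -0.0054] rows 0.1
n 5600 mean [0.444 0.066 0.019] z95 [0.014 0.02  0.021] rect [450.9  68.6 114.9  47.   22.1] pca 22.1
n 329 mean [ 0.414 -0.196  0.022] z95 [0.002 0.015 0.06 ] rect [ 420.9 -199.7   64.2  109.5   70.8] pca 161.3
n 57 mean [ 0.443 -0.072  0.035] z95 [0.023 0.036 0.044] rect [426.4 -69.4  31.4 107.1  84. ] pca 179.3
```

View pics/w4.png

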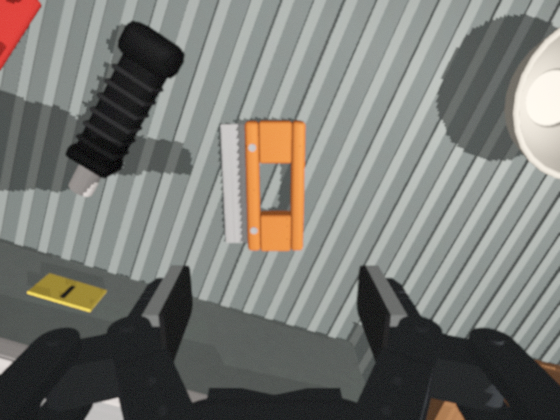

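The scraper is at (275,186) with its blade to the left, and the frame runs along the fingers' closing line. I'll grasp it across the 48 mm.

```bash
python3 -m creep '[[-0.004,0.001,0.03,0,0,0,0.8],[0,0,0.045,0,0,0,0.8],[0,0,0.045,0,0,0,0.8],[0,0,0.03,0,0,0,0.8],[0,0,0.013,0,0,0,0.8],[0,0,0,0,0,0,0.8],[0,0,0,0,0,0,0],[0,0,0,0,0,0,0],[0,0,0,0,0,0,0],[0,0,0,0,0,0,0]]'; python3 -m creep '[[0,0,-0.02,0,0,0,0],[0,0,-0.045,0,0,0,0],[0,0,-0.045,0,0,0,0],[0,0,-0.045,0,0,0,0],[0,0,0,0,0,0,0]]'; python3 -c "
from h import *
goto(.648,.115,.235,93.5)"
```

```text
clock: 15.1
position: [0.4482, 0.0682, 0.0827]
tool_rot: [-0.191, 0.982, -0.001, 0.001]
wrist_force: [-1.8, -1.4, 7.0]
gripper_width: 0.0462
finger_force: 62.4
clock: 15.6
position: [0.4499, 0.069, 0.243]
tool_rot: [-0.191, 0.982, -0.001, 0.005]
wrist_force: [0.4, -0.3, -1.9]
gripper_width: 0.046
finger_force: 62.2
t 15.6 w 0.046 Fz -1.9 pos [0.45  0.069 0.243] j7 1.7 | turn [-0.002  0.01   0.323] rows 2.2 | then shift [-0.2005  0.0339  0.008 ] rows 4.2
```

```bash
python3 -m creep '[[0,0,0,0,0.01,0.14,0],[0,0,0,0,0,0.14,0],[0,0,0,0,0,0.043,0],[-0.03,0.007,0,0,0,0,0],[-0.045,0.01,0,0,0,0,0],[-0.045,0.01,0,0,0,0,0],[-0.045,0.01,0,0,0,0,0],[-0.035,0.007,0,0,0,0,0],[0,0,0,0,0,0,0],[0,0,0,0,0,0,0]]' | grep width
python3 - <<'E'
from h import *
goto(.6474,.125,.105,93.5)
a,d=grab_frame('wrist'); save('w5',a)
E
```

```text
gripper_width: 0.0459
t 16.6 w 0.046 Fz -1.6 pos [0.644 0.125 0.233] j7 1.35 | turn [-0.004 -0.012  0.   ] rows 0.1 | then shift [-0.0033  0.0002  0.1279] rows 2.7
```

View pics/w5.png

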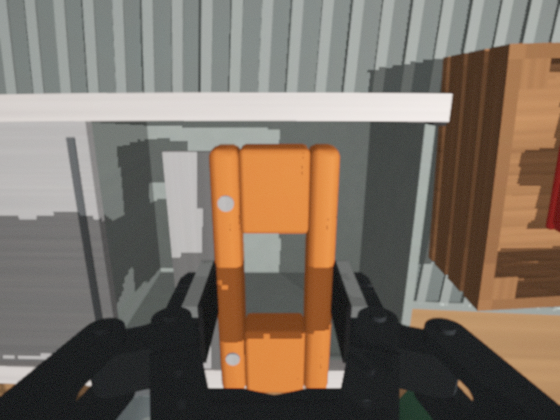

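The scraper hangs over the open compartment, inside its edges. I'll lower it and release.

```bash
python3 -m creep '[[-0.003,0,0.03,0,-0.012,0,0],[0,0,0.04,0,0,0,0],[0,0,0.035,0,0,0,0],[0,0,0.023,0,0,0,0],[0,0,0,0,0,0,0],[0,0,0,0,0,0,0]]'; python3 -m creep '[[0,0,0,0,0,0,0.75],[0,0,0,0,0,0,0.75],[0,0,0,0,0,0,0.75],[0,0,-0.03,0,0,0,0.75],[0,0,-0.045,0,0,0,0.5],[0,0,-0.045,0,0,0,0.4],[0,0,-0.04,0,0,0,0.4],[0,0,-0.04,0,0,0,0.4],[0,0,0,0,0,0,0.4]]'
python3 - <<'E'
from h import *
goto(.452,-.29,.33,92);goto(.452,-.29,.33,-88)
a,d=grab_frame('wrist'); W=cloud('wrist',d); blob(W,a,masks(a)['orange'],(.648,.115),.09)
E
```

```text
clock: 17.25
position: [0.6469, 0.124, 0.1071]
tool_rot: [-0.031, 1.0, -0.002, 0.001]
wrist_force: [0.6, -0.2, -0.2]
gripper_width: 0.0461
finger_force: 62.1
clock: 18.15
position: [0.6484, 0.1254, 0.3135]
tool_rot: [-0.031, 1.0, -0.001, 0.006]
wrist_force: [-0.2, 0.4, -0.1]
gripper_width: 0.0342
finger_force: 0.0
t 18.1 w 0.034 Fz -0.1 pos [0.648 0.125 0.313] j7 1.35 | turn [-0.002  0.012  0.026] rows 0.2 | then shift [ 0.2108 -0.4083 -0.0165] rows 9.6
t 18.1 w 0.034 Fz -0.1 pos [0.648 0.125 0.313] j7 1.35 | turn [-1.900e-02 -3.000e-03 -3.115e+00] rows 21.5 | then shift [-0.2108  0.4083 -0.0165] rows 9.6
n 3908 mean [0.642 0.128 0.022] z95 [0.019 0.022 0.024] rect [645.7 127.4 109.1  46.5   6.3] pca 6.6
```

```bash
python3 -m creep '[[0.018,-0.03,-0.01,0,0.012,0.026,0.4],[0.021,-0.042,-0.007,0,0,0,0.4],[0.021,-0.042,0,0,0,0,0.4],[0.021,-0.042,0,0,0,0,0.4],[0.021,-0.042,0,0,0,0,0.4],[0.021,-0.042,0,0,0,0,0.4],[0.021,-0.042,0,0,0,0,0.4],[0.021,-0.042,0,0,0,0,0.4],[0.021,-0.042,0,0,0,0,0.4],[0.021,-0.042,0,0,0,0,0.4],[0,0,0,0,0,0,0.4],[0,0,0,0,0,0,0.4]]' >/dev/null
python3 - <<'E'
from h import *
goto(.452,-.35,.33,92)
a,d=grab_frame('wrist'); W=cloud('wrist',d); m=masks(a); save('w6',a)
for k in ['scraper_hung','peg_end','peg_stand']:
  for r in pinpoint('wrist',k)[:2]: print(k,np.round(r['position'],3),r['confidence'],proj('wrist',r['position']))
blob(W,a,m['orange'],(.414,-.348),.09,.15); blob(W,a,m['orange'],(.414,-.348),.09,.21)
blob(W,a,m['any'],(.356,-.41),.14,.225,.24)
E
```

```text
t 19.4 w 0.034 Fz -0.8 pos [ 0.454 -0.291  0.326] j7 2.11 | turn [-0.004 -0.011 -0.002] rows 0.1 | then shift [ 0.0043 -0.0587 -0.0042] rows 1.2
scraper_hung [ 0.408 -0.351  0.195] 0.67 [[161.95809696 142.25474229]]
peg_end [ 0.41  -0.299  0.204] 0.58 [[256.59767245 151.38494706]]
peg_end [ 0.609 -0.35   0.004] 0.54 [[218.45358602 291.05810992]]
n 10510 mean [ 0.409 -0.346  0.21 ] z95 [0.178 0.218 0.22 ] rect [ 414.2 -348.3  108.5   16.7    2.4] pca 2.2
n 7659 mean [ 0.41  -0.347  0.218] z95 [0.212 0.218 0.22 ] rect [ 414.1 -348.3  108.3   16.7    2.4] pca 2.4
n 10115 mean [ 0.408 -0.403  0.228] z95 [0.226 0.228 0.23 ] rect [ 411.2 -404.3  131.4   19.4    2.4] pca 1.0
```

View pics/w6.png

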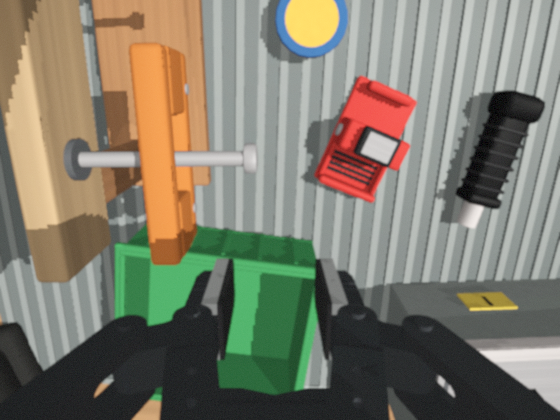

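The hung scraper is at (160,150) on the peg whose knob is at (250,157). Its top is at z=0.219, as expected. I'll pinch it at the solid end towards the tub.

```bash
python3 -m creep '[[0.004,-0.025,0,0,-0.011,-0.007,0.4],[0,-0.03,0,0,0,0,0.4],[0,0,0,0,0,0,0.4],[0,0,0.03,0,0,0,0.4],[0,0,0.033,0,0,0,0.4],[0,0,0,0,0,0,0.4],[0,0,0,0,0,0,0.4]]'; python3 -m creep '[[0,0,0,0,0,0,0],[0,0,0,0,0,0,0],[0,0,0,0,0,0,0],[0,0,0,0,0,0,0]]'
```

```text
clock: 20.3
position: [0.4537, -0.3449, 0.2643]
tool_rot: [-0.022, 1.0, -0.002, 0.0]
wrist_force: [-0.0, -0.3, 0.8]
gripper_width: 0.0346
finger_force: 0.0
clock: 20.7
position: [0.454, -0.3461, 0.2655]
tool_rot: [-0.021, 1.0, -0.003, 0.002]
wrist_force: [0.7, 0.2, 7.9]
gripper_width: 0.015
finger_force: 62.5
```

Gripped at 15 mm. I'll raise it 9 mm and draw it off along stand −x (tool +y).

```bash
python3 -m creep '[[0,0,-0.005,0,0,0,0],[0,0,-0.005,0,0,0,0],[0,0,0,0,0,0,0],[0,0,0,0,0,0,0]]'; python3 -m creep '[[0,0.015,0,0,0,0,0],[0,0.02,0,0,0,0,0],[0,0.02,0,0,0,0,0],[0,0.025,0,0,0,0,0],[0,0.02,0,0,0,0,0],[0,0,0,0,0,0,0],[0,0,0,0,0,0,0]]'
python3 - <<'E'
from h import *
goto(.648,.115,.28,92.4)
a,d=grab_frame('wrist'); W=cloud('wrist',d); m=masks(a); blob(W,a,m['orange'],(.414,-.25),.09,.15)
E
```

```text
clock: 21.1
position: [0.4531, -0.3457, 0.2738]
tool_rot: [-0.021, 1.0, -0.002, 0.0]
wrist_force: [-0.5, -0.0, -1.6]
gripper_width: 0.0151
finger_force: 61.6
clock: 21.8
position: [0.4489, -0.2451, 0.2733]
tool_rot: [-0.022, 1.0, -0.002, 0.0]
wrist_force: [0.1, -0.4, -1.1]
gripper_width: 0.0151
finger_force: 61.6
t 21.8 w 0.015 Fz -1.1 pos [ 0.449 -0.245  0.273] j7 2.04 | turn [-0.004  0.001  0.002] rows 0.0 | then shift [-0.214   0.3514 -0.0067] rows 8.6
n 14971 mean [ 0.4   -0.247  0.226] z95 [0.224 0.226 0.228] rect [ 407.5 -247.   109.    16.6    3.5] pca 2.9
```

Scraper is clear of the peg; carry it high over to the compartment.

```bash
python3 -m creep '[[0,0,-0.025,0,0,-0.02,0],[0,0,-0.03,0,0,0,0],[-0.025,0.034,0,0,0,0,0],[-0.029,0.0395,0,0,0,0,0],[-0.029,0.0395,0,0,0,0,0],[-0.029,0.0395,0,0,0,0,0],[-0.029,0.0395,0,0,0,0,0],[-0.029,0.0395,0,0,0,0,0],[-0.029,0.0395,0,0,0,0,0],[-0.029,0.0395,0,0,0,0,0],[-0.024,0.032,0,0,0,0,0],[0,0,0,0,0,0,0]]'
python3 - <<'E'
from h import *
goto(.689,.115,.148,93.5)
a,d=grab_frame('wrist'); W=cloud('wrist',d); m=masks(a); save('w7',a); blob(W,a,m['orange'],(.648,.115),.12,.2)
E
```

```text
clock: 23.05
position: [0.6802, 0.1179, 0.3245]
tool_rot: [-0.034, 0.999, -0.001, -0.001]
wrist_force: [-1.2, 0.2, -1.9]
gripper_width: 0.0149
finger_force: 61.6
t 23.1 w 0.015 Fz -1.9 pos [0.68  0.118 0.325] j7 1.39 | turn [-0.002 -0.002  0.007] rows 0.1 | then shift [-0.0086 -0.0034  0.1765] rows 3.7
n 14925 mean [0.631 0.112 0.278] z95 [0.276 0.278 0.279] rect [638.8 112.4 108.9  16.6   5. ] pca 4.2
```

View pics/w7.png

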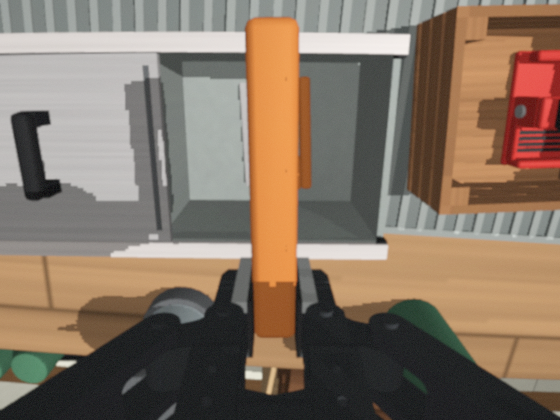

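```bash
python3 -m creep '[[-0.009,-0.003,0.03,0,0,0.007,0],[0,0,0.045,0,0,0,0],[0,0,0.04,0,0,0,0],[0,0,0.035,0,0,0,0],[0,0,0.022,0,0,0,0],[0,0,0,0,0,0,0],[0,0,0,0,0,0,0]]'; python3 -m creep '[[0,0,0,0,0,0,0.4],[0,0,0,0,0,0,0.4],[0,0,0,0,0,0,0.4],[0,0,-0.03,0,0,0,0.4],[0,0,-0.045,0,0,0,0.4],[0,0,-0.045,0,0,0,0.4],[0,0,0,0,0,0,0.4],[0,0,0,0,0,0,0.4]]'
python3 - <<'E'
from h import *
goto(.6587,-.0506,.27,93.5)
a,d=grab_frame('wrist'); W=cloud('wrist',d); m=masks(a); save('w8',a); blob(W,a,m['orange'],(.648,.115),.12)
E
```

```text
clock: 23.8
position: [0.6889, 0.1074, 0.1559]
tool_rot: [-0.027, 1.0, -0.002, 0.001]
wrist_force: [0.5, -1.0, -0.6]
gripper_width: 0.0148
finger_force: 61.5
clock: 24.6
position: [0.6889, 0.1094, 0.2771]
tool_rot: [-0.028, 1.0, -0.002, 0.002]
wrist_force: [0.2, 0.4, -1.3]
gripper_width: 0.0344
finger_force: 0.0
t 24.6 w 0.034 Fz -1.3 pos [0.689 0.109 0.277] j7 1.39 | turn [-0.004  0.004 -0.006] rows 0.1 | then shift [ 0.0399 -0.1579  0.0071] rows 3.4
n 6542 mean [0.645 0.141 0.037] z95 [0.022 0.039 0.041] rect [648.3 135.2 114.2  61.7   5.7] pca 5.4
```

View pics/w8.png

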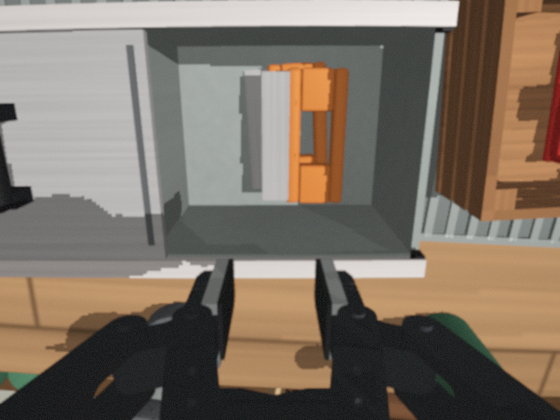

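Both scrapers lie flat in the compartment, with the top at z≈0.04. Next I'll go to the handle and slide the cover shut.

```bash
python3 -m creep '[[0.01,-0.035,0,0,0,0,0.4],[0.012,-0.044,0,0,0,0,0.4],[0.012,-0.044,0,0,0,0,0.4],[0.006,-0.035,0,0,0,0,0.4],[0,0,0.025,0,0,0,0.4],[0,0,0,0,0,0,0.4],[0,0,0,0,0,0,0.4]]' >/dev/null
python3 - <<'E'
from h import *
goto(.6587,-.0506,.205,93.5)
a,d=grab_frame('wrist'); W=cloud('wrist',d); blob(W,a,masks(a)['any'],(.658,-.05),.045,.145,.17)
E
```

```text
t 25.4 w 0.034 Fz 0.5 pos [ 0.657 -0.05   0.25 ] j7 1.63 | turn [-0.003 -0.002 -0.004] rows 0.0 | then shift [-0.002  -0.0011  0.0445] rows 0.9
n 2670 mean [ 0.656 -0.049  0.154] z95 [0.149 0.154 0.156] rect [659.3 -49.1  59.2  12.    3.5] pca 3.3
```

```bash
python3 -m creep '[[-0.002,0,0.02,0,0,0,0.4],[0,0,0.025,0,0,0,0.4],[0,0,0,0,0,0,0.4],[0,0,0,0,0,0,0],[0,0,0,0,0,0,0],[0,0,0,0,0,0,0]]' | grep -E 'pos|width'; python3 -m creep '[[0,0.02,0,0,0,0,0],[0,0.03,0,0,0,0,0],[0,0.03,0,0,0,0,0],[0,0.03,0,0,0,0,0],[0,0.03,0,0,0,0,0],[0,0.02,0,0,0,0,0],[0,0.007,0,0,0,0,0],[0,0.003,0,0,0,0,0],[0,0,0,0,0,0,0]]'; python3 -m creep '[[0,0.003,0,0,0,0,0],[0,0,0,0,0,0,0]]'
```

```text
position: [0.6599, -0.0503, 0.2076]
gripper_width: 0.0105
clock: 26.9
position: [0.6503, 0.1131, 0.2075]
tool_rot: [-0.025, 1.0, -0.006, 0.001]
wrist_force: [-10.8, -17.2, 14.7]
gripper_width: 0.0106
finger_force: 63.5
clock: 27.1
position: [0.6503, 0.1134, 0.2075]
tool_rot: [-0.024, 1.0, -0.007, 0.0]
wrist_force: [-10.2, -24.6, 15.6]
gripper_width: 0.0103
finger_force: 63.7
```

Hit the end stop. Release, lift and check.

```bash
python3 -m creep '[[0,0,0,0,0,0,0.5],[0,0,0,0,0,0,0.5],[0,0,0,0,0,0,0.5],[0,0,-0.03,0,0,0,0.5],[0,0,-0.03,0,0,0,0.5],[0,0,0,0,0,0,0.5],[0,0,0,0,0,0,0.5]]' >/dev/null
python3 - <<'E'
from h import *
goto(.44,-.068,.25,80);goto(.42,-.198,.25,-20)
a,d=grab_frame('wrist'); W=cloud('wrist',d); blob(W,a,masks(a)['any'],(.65,.115),.045,.145,.17); save('w9',a)
a,d=grab_frame('top'); W=cloud('top',d); m=masks(a)
blob(W,a,m['red'],(.422,-.198),.14); blob(W,a,m['black'],(.441,-.068),.09,.012)
E
```

```text
t 27.8 w 0.043 Fz 0.1 pos [0.65  0.123 0.266] j7 1.35 | turn [-0.003  0.003  0.231] rows 1.6 | then shift [ 0.1735 -0.2244  0.0157] rows 5.9
t 27.8 w 0.043 Fz 0.1 pos [0.65  0.123 0.266] j7 1.35 | turn [-0.     0.005  1.976] rows 13.6 | then shift [-0.3801 -0.1063  0.0157] rows 8.2
n 2323 mean [0.646 0.113 0.152] z95 [0.148 0.152 0.153] rect [648.2 113.1  59.   12.1   3.6] pca 3.5
n 344 mean [ 0.416 -0.196  0.022] z95 [0.002 0.016 0.059] rect [ 420.1 -201.4   68.1  109.5   68. ] pca 159.6
n 33 mean [ 0.452 -0.075  0.035] z95 [0.027 0.034 0.043] rect [435.  -67.6  34.5  88.8  77.6] pca 179.6
```

View pics/w9.png

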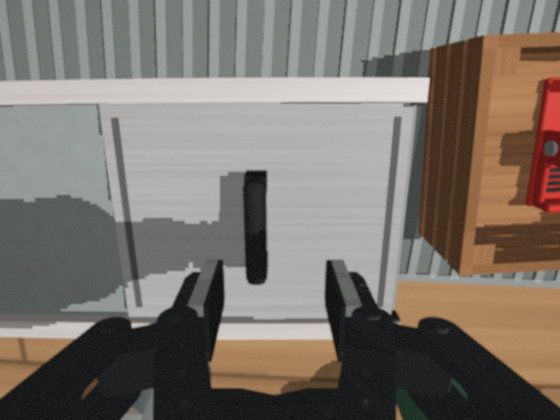

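The cover is closed over the compartment: the handle is at (255,225) and stayed put after release, and the push met a firm stop. Next is the grip.

```bash
python3 -m creep '[[0,0,0,0,0,0.12,0.7],[0,0,0,0,0,0.111,0.7],[0.025,-0.03,0,0,0,0,0.7],[0.029,-0.038,0,0,0,0,0.7],[0.029,-0.038,0,0,0,0,0.7],[0.029,-0.038,0,0,0,0,0.7],[0.029,-0.038,0,0,0,0,0.7],[0.029,-0.038,0.005,0,0,0,0.7],[0.003,-0.004,0.01,0,0,0,0.7],[0,0,0,0,0,0,0.7],[0,0,0,0,0,0,0.7]]' >/dev/null
python3 - <<'E'
from h import *
goto(.44,-.068,.25,80)
a,d=grab_frame('wrist'); W=cloud('wrist',d); m=masks(a); save('w10',a)
for r in pinpoint('wrist','grip_1')[:2]: print(np.round(r['position'],3),r['confidence'],proj('wrist',r['position']))
p=blob(W,a,m['any'],(.44,-.068),.1,.018,.06)
E
```

```text
t 29.0 w 0.060 Fz 0.3 pos [ 0.441 -0.067  0.25 ] j7 1.44 | turn [-0.004  0.001 -0.   ] rows 0.0 | then shift [ 0.0004 -0.0007  0.0003] rows 0.0
[ 0.446 -0.067  0.002] 0.9 [[274.57755443 183.8215292 ]]
n 6973 mean [ 0.428 -0.066  0.034] z95 [0.025 0.034 0.04 ] rect [ 430.3 -106.8  119.7  141.7   76.2] pca 166.8
```

View pics/w10.png

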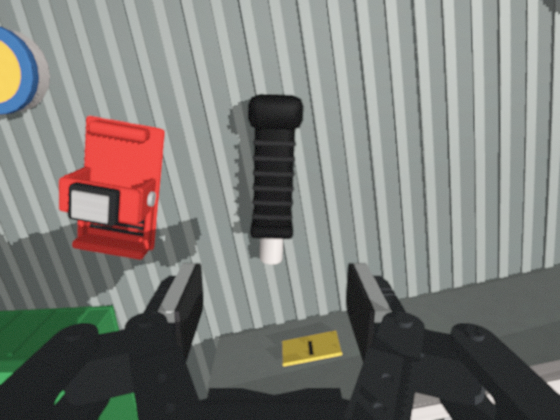

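```bash
python3 -m creep '[[-0.002,-0.001,0.03,0,0,0,0.7],[0,0,0.045,0,0,0,0.7],[0,0,0.045,0,0,0,0.7],[0,0,0.03,0,0,0,0.7],[0,0,0.019,0,0,0,0.7],[0,0,0,0,0,0,0.7],[0,0,0,0,0,0,0],[0,0,0,0,0,0,0],[0,0,0,0,0,0,0],[0,0,0,0,0,0,0]]'; python3 -m creep '[[0,0,-0.02,0,0,0,0],[0,0,-0.045,0,0,0,0],[0,0,-0.045,0,0,0,0],[0,0,-0.045,0,0,0,0],[0,0,0,0,0,0,0]]'|grep width
python3 - <<'E'
from h import *
goto(.611,-.347,.24,174);goto(.611,-.347,.24,-6);goto(.611,-.347,.24,84)
E
```

```text
clock: 30.1
position: [0.4433, -0.0701, 0.0831]
tool_rot: [0.088, 0.996, -0.002, 0.002]
wrist_force: [0.6, 0.8, 6.4]
gripper_width: 0.031
finger_force: 59.7
gripper_width: 0.0312
t 30.6 w 0.031 Fz -1.9 pos [ 0.445 -0.07   0.243] j7 1.44 | turn [-0.012  0.007 -1.642] rows 11.3 | then shift [ 0.2582 -0.1945  0.0032] rows 6.7
t 30.6 w 0.031 Fz -1.9 pos [ 0.445 -0.07   0.243] j7 1.44 | turn [0.007 0.012 1.5  ] rows 10.3 | then shift [-0.2582  0.1945  0.0032] rows 6.7
t 30.6 w 0.031 Fz -1.9 pos [ 0.445 -0.07   0.243] j7 1.44 | turn [-0.003  0.012 -0.071] rows 0.5 | then shift [-0.1945 -0.2582  0.0032] rows 6.7
```

```bash
python3 -m creep '[[0,0,0,0,0.012,0.14,0],[0,0,0,0,0,0.14,0],[0,0,0,0,0,0.14,0],[0,0,0,0,0,0.14,0],[0,0,0,0,0,0.14,0],[0,0,0,0,0,0.14,0],[0,0,0,0,0,0.14,0],[0,0,0,0,0,0.14,0],[0,0,0,0,0,0.14,0],[0,0,0,0,0,0.14,0],[0,0,0,0,0,0.1,0]]' >/dev/null; python3 -m creep '[[-0.03,0.023,0,0,0,0,0],[-0.038,0.029,0,0,0,0,0],[-0.038,0.029,0,0,0,0,0],[-0.038,0.029,0,0,0,0,0],[-0.038,0.029,0,0,0,0,0],[-0.038,0.029,0,0,0,0,0],[-0.038,0.027,0,0,0,0,0],[0,0,0,0,0,0,0],[0,0,0,0,0,0,0]]' | grep width
python3 - <<'E'
from h import *
goto(.611,-.347,.1,-6)
a,d=grab_frame('wrist'); save('w11',a)
E
```

```text
gripper_width: 0.0314
t 32.6 w 0.031 Fz -2.0 pos [ 0.608 -0.348  0.234] j7 0.43 | turn [-0.013  0.002 -0.002] rows 0.1 | then shift [0.0008 0.0025 0.1336] rows 2.8
```

View pics/w11.png

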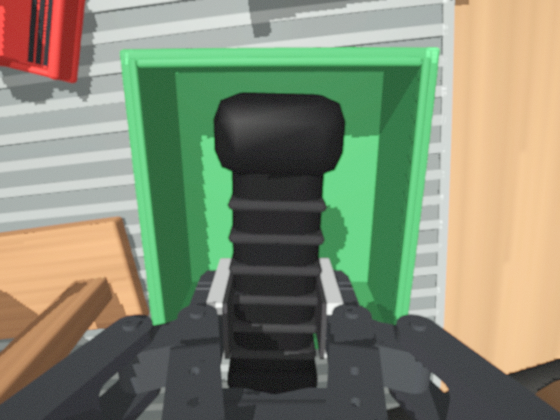

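The grip is aligned in the tub opening, knob at (278,130). I'll lower it and release.

```bash
python3 -m creep '[[0,0.003,0.03,-0.013,0,0,0],[0,0,0.045,0,0,0,0],[0,0,0.04,0,0,0,0],[0,0,0.023,0,0,0,0],[0,0,0,0,0,0,0],[0,0,0,0,0,0,0]]'|grep -E 'pos|force'; python3 -m creep '[[0,0,0,0,0,0,0.6],[0,0,0,0,0,0,0.6],[0,0,0,0,0,0,0.6],[0,0,-0.03,0,0,0,0.6],[0,0,-0.045,0,0,0,0.6],[0,0,-0.045,0,0,0,0.6],[0,0,-0.04,0,0,0,0.6],[0,0,0,0,0,0,0.6],[0,0,0,0,0,0,0.6]]'|grep force
python3 - <<'E'
from h import *
goto(.421,-.2,.25,-20)
a,d=grab_frame('wrist'); save('w12',a); W=cloud('wrist',d); blob(W,a,masks(a)['black'],(.611,-.347),.09,.012,.06)
E
```

```text
position: [0.6121, -0.3465, 0.0986]
wrist_force: [-0.0, 0.4, -0.7]
finger_force: 59.4
wrist_force: [-0.1, 0.3, -0.5]
finger_force: 0.0
t 34.1 w 0.052 Fz -0.5 pos [ 0.612 -0.347  0.259] j7 0.43 | turn [0.005 0.003 0.244] rows 1.7 | then shift [ 0.073  -0.2295  0.0088] rows 5.0
n 5273 mean [ 0.617 -0.321  0.039] z95 [0.034 0.038 0.044] rect [ 615.3 -326.8  112.2   39.8   80.6] pca 81.3
```

Grip lies in the tub (z≈0.04). Now the second binding.

```bash
python3 -m creep '[[0,0,0,0,0,0.122,0.6],[0,0,0,0,0,0.122,0.6],[0.012,-0.037,0,0,0,0,0.6],[0.015,-0.045,0,0,0,0,0.6],[0.015,-0.045,0,0,0,0,0.6],[0.015,-0.045,0,0,0,0,0.6],[0.015,-0.045,0,0,0,0,0.6],[0.002,-0.012,0.008,0,0,0,0.6],[0,0,0,0,0,0,0.6],[0,0,0,0,0,0,0.6]]' >/dev/null
python3 - <<'E'
from h import *
goto(.421,-.2,.25,-20)
a,d=grab_frame('wrist'); W=cloud('wrist',d); m=masks(a); save('w13',a)
for r in pinpoint('wrist','binding_2')[:2]: print(np.round(r['position'],3),r['confidence'],proj('wrist',r['position']))
blob(W,a,m['red'],(.421,-.2),.12); blob(W,a,m['any'],(.421,-.2),.05,.06,.08)
E
```

```text
t 35.2 w 0.051 Fz 0.2 pos [ 0.422 -0.199  0.248] j7 -0.0 | turn [0.002 0.002 0.   ] rows 0.0 | then shift [-0.001  -0.0003 -0.0021] rows 0.0
[ 0.424 -0.197  0.008] 0.83 [[273.00741487 179.43520628]]
n 8069 mean [ 0.424 -0.196  0.022] z95 [0.009 0.012 0.055] rect [ 423.  -199.6   65.3  109.9   69.7] pca 158.6
n 1879 mean [ 0.424 -0.198  0.065] z95 [0.061 0.066 0.068] rect [ 423.5 -199.7   35.8   28.    69.2] pca 69.9
```

View pics/w13.png

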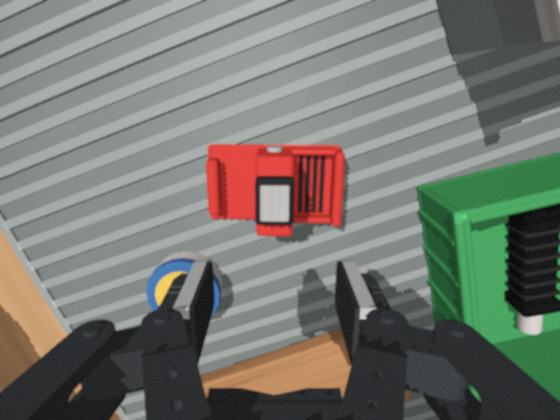

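The red binding is at (275,188), correct colour and on the mat, with the buckle top at 0.066. Grasp it.

```bash
python3 -m creep '[[0,0.001,0.03,0,0,0,0.6],[0,0,0.045,0,0,0,0.6],[0,0,0.04,0,0,0,0.6],[0,0,0.022,0,0,0,0.6],[0,0,0,0,0,0,0.6],[0,0,0,0,0,0,0],[0,0,0,0,0,0,0],[0,0,0,0,0,0,0],[0,0,0,0,0,0,0],[0,0,0,0,0,0,0]]'; python3 -m creep '[[0,0,-0.03,0,0,0,0],[0,0,-0.045,0,0,0,0],[0,0,-0.045,0,0,0,0],[0,0,-0.045,0,0,0,0],[0,0,-0.02,0,0,0,0],[0,0,0,0,0,0,0]]' | grep width
python3 - <<'E'
from h import *
goto(.61,.308,.25,6)
a,d=grab_frame('top'); W=cloud('top',d); m=masks(a); blob(W,a,m['red'],(.604,.36),.12); save('top2',a)
E
```

```text
clock: 36.3
position: [0.4238, -0.2003, 0.1127]
tool_rot: [0.819, 0.574, 0.001, 0.003]
wrist_force: [0.2, -1.5, 7.3]
gripper_width: 0.027
finger_force: 60.5
gripper_width: 0.0269
t 36.9 w 0.027 Fz -2.0 pos [ 0.423 -0.2    0.3  ] j7 -0.01 | turn [ 0.008  0.003 -0.454] rows 3.1 | then shift [0.4854 0.2387 0.0498] rows 11.3
n 335 mean [0.595 0.377 0.029] z95 [0.011 0.024 0.069] rect [603.9 379.5 113.4  64.3   6. ] pca 5.2
```

```bash
python3 -m creep '[[0,0,0,0,0,-0.11,0],[0,0,0,0,0,-0.115,0],[0,0,0,0,0,-0.115,0],[0,0,0,0,0,-0.114,0],[0.03,0.015,0,0,0,0,0],[0.042,0.021,0,0,0,0,0],[0.042,0.021,0,0,0,0,0],[0.042,0.021,0,0,0,0,0],[0.042,0.021,0,0,0,0,0],[0.042,0.021,0,0,0,0,0],[0.042,0.021,0,0,0,0,0],[0.042,0.021,0,0,0,0,0]]' >/dev/null; python3 -m creep '[[0.042,0.021,0,0,0,0,0],[0.042,0.021,0,0,0,0,0],[0.042,0.021,0,0,0,0,0],[0.035,0.015,0.02,0,0,0,0],[0,0,0.04,0,0,0,0],[0,0,0,0,0,0,0],[0,0,0,0,0,0,0]]' | grep width
python3 - <<'E'
from h import *
goto(.61,.308,.125,6)
a,d=grab_frame('wrist'); save('w14',a)
E
```

```text
gripper_width: 0.0268
t 38.9 w 0.027 Fz -0.4 pos [0.61  0.307 0.234] j7 -0.46 | turn [-0.002  0.005 -0.001] rows 0.0 | then shift [0.0013 0.0003 0.1091] rows 2.3
```

View pics/w14.png

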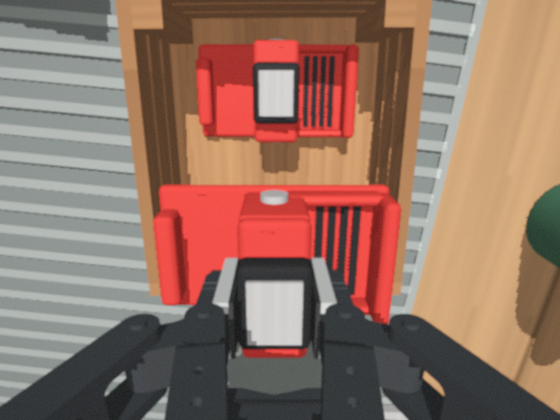

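The first binding is inside at (275,90). The second is aligned next to it with a gap. Lower and release.

```bash
python3 -m creep '[[0.001,0,0.02,0,0,0,0],[0,0,0.04,0,0,0,0],[0,0,0.03,0,0,0,0],[0,0,0.02,0,0,0,0],[0,0,0,0,0,0,0],[0,0,0,0,0,0,0]]'|grep -E 'pos|force'; python3 -m creep '[[0,0,0,0,0,0,0.5],[0,0,0,0,0,0,0.5],[0,0,0,0,0,0,0.5],[0,0,-0.03,0,0,0,0.5],[0,0,-0.045,0,0,0,0.5],[0,0,-0.045,0,0,0,0.5],[-0.04,-0.02,-0.02,0,0,0,0.5],[-0.04,-0.02,0,0,0,0,0.5],[-0.04,-0.02,0,0,0,0,0.5],[-0.04,-0.02,0,0,0,0,0.5],[-0.04,-0.02,0,0,0,0,0.5],[0,0,0,0,0,0,0.5]]'
python3 - <<'E'
from h import *
a,d=grab_frame('top'); W=cloud('top',d); m=masks(a); save('top3',cv2.resize(a[130:320,90:490],(800,380),interpolation=cv2.INTER_CUBIC))
blob(W,a,m['red'],(.605,.345),.12)
E
```

```text
position: [0.6079, 0.3188, 0.1295]
wrist_force: [-5.4, 25.3, 0.5]
finger_force: 160.1
clock: 40.7
position: [0.531, 0.092, 0.2669]
tool_rot: [0.673, 0.74, -0.001, 0.003]
wrist_force: [-0.1, -0.2, 1.5]
gripper_width: 0.0426
finger_force: 0.0
n 681 mean [0.602 0.339 0.029] z95 [0.012 0.024 0.065] rect [607.3 340.9 112.5 147.4   8.6] pca 101.1
```

View pics/top3.png

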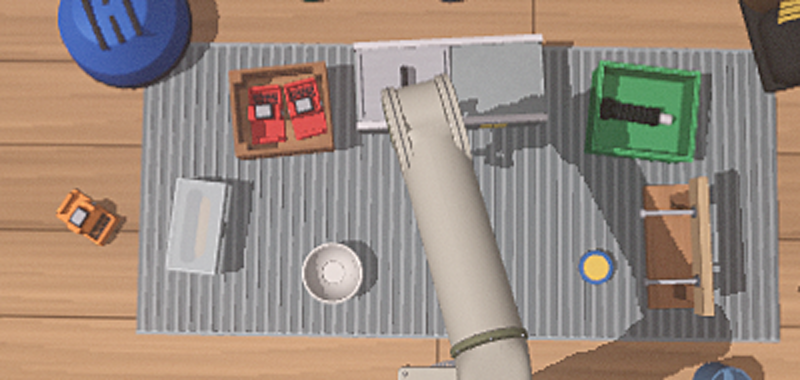

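The picture shows both bindings in the crate, the grip in the tub and the cover shut; bowl, case and tin look undisturbed. I've used up my picture views, so the remaining checks are numeric: is the second binding lying flat, and is the cover fully shut?

```bash
python3 -m creep '[[0.04,0.02,-0.02,0,0,0,0.5],[0.04,0.02,-0.02,0,0,0,0.5],[0.04,0.02,0,0,0,0,0.5],[0.04,0.01,0,0,0,0,0.5],[0,0,0,0,0,0,0.5],[0,0,0,0,0,0,0.5]]' >/dev/null
python3 - <<'E'
from h import *
goto(.61,.308,.3,6)
a,d=grab_frame('wrist'); W=cloud('wrist',d); m=masks(a)
from scipy import ndimage
r=m['red']&(W[...,2]<.035)&(np.hypot(W[...,0]-.606,W[...,1]-.346)<.12)
blob(W,a,m['red'],(.606,.346),.12)
L,n=ndimage.label(ndimage.binary_opening(r,iterations=1))
for i in range(1,n+1):
    p=W[L==i]
    if len(p)>300: 
        A=np.c_[p[:,:2]-p[:,:2].mean(0),np.ones(len(p))]; c=np.linalg.lstsq(A,p[:,2],rcond=None)[0]
        print(len(p),np.round(p.mean(0),3),'z',np.round(np.percentile(p[:,2],[2,50,98]),3),'tilt deg',np.round(np.degrees(c[:2]),1))
for zz in [(.066,.085)]:
    q=(W[...,2]>zz[0])&(W[...,2]<zz[1])&(abs(W[...,0]-.606)<.05)&(abs(W[...,1]-.346)<.06); L,n=ndimage.label(q)
    for i in range(1,n+1):
        p=W[L==i]
        if len(p)>100: print('buckle',len(p),np.round(p.mean(0),3),cv2.minAreaRect((p[:,:2]*1e3).astype(np.float32)))
E
```

```text
t 41.4 w 0.043 Fz 0.1 pos [0.584 0.268 0.305] j7 -0.42 | turn [0.001 0.003 0.002] rows 0.0 | then shift [0.0373 0.0298 0.0052] rows 1.0
n 14550 mean [0.608 0.345 0.03 ] z95 [0.017 0.02  0.063] rect [611.6 340.2 118.7 160.1   6.1] pca 100.7
1912 [0.641 0.383 0.023] z [0.017 0.02  0.033] tilt deg [0.7 0.6]
3525 [0.572 0.376 0.02 ] z [0.017 0.019 0.035] tilt deg [-10.9  -0.8]
1825 [0.651 0.314 0.022] z [0.017 0.02  0.033] tilt deg [1.3 0.2]
2752 [0.587 0.296 0.02 ] z [0.017 0.019 0.034] tilt deg [-6.1 -2.1]
buckle 1854 [0.604 0.379 0.073] ((604.5037231445312, 379.3570556640625), (28.359270095825195, 35.51268005371094), 5.754242420196533)
buckle 1449 [0.617 0.304 0.073] ((617.5029907226562, 302.3063659667969), (27.987594604492188, 35.96025085449219), 15.032341957092285)
```

Both bindings are flat on the crate floor (plate z≈0.02, buckle tops 0.073). Next, the cover edge.

```bash
python3 -m creep '[[-0.03,0.01,0,0,0,0,0.5],[-0.042,0.01,0,0,0,0,0.5],[-0.042,0.01,0,0,0,0,0.5],[-0.042,0,0,0,0,0,0.5],[-0.03,0,0,0,0,0,0.5],[0,0,0,0,0,0,0.5],[0,0,0,0,0,0,0.5]]' >/dev/null
python3 - <<'E'
from h import *
goto(.65,.113,.3,6)
a,d=grab_frame('wrist'); W=cloud('wrist',d)
p=W.reshape(-1,3); p=p[~np.isnan(p[:,0])]
th=np.deg2rad(3.5); u=(p[:,:2]-[.653,.03])@np.array([-np.sin(th),np.cos(th)]); x=(p[:,:2]-[.653,.03])@np.array([np.cos(th),np.sin(th)])
for lo in np.arange(-.01,.19,.004 ):
    k=(u>lo)&(u<lo+.004)&(x>-.06)&(x<.0); t=(u>lo)&(u<lo+.004)&(x<-.068)&(x>-.075)
    if lo<.02 or lo>.15: print(round(lo,3),k.sum(),np.round(np.percentile(p[k,2],[5,50,95]),3) if k.sum()>5 else '', np.round(np.median(p[t,2]),3) if t.sum()>3 else '')
blob(W,a,masks(a)['any'],(.65,.113),.045,.145,.17)
E
```

```text
t 42.1 w 0.043 Fz -0.7 pos [0.634 0.083 0.307] j7 -0.11 | turn [ 0.002  0.003 -0.003] rows 0.0 | then shift [0.0286 0.0193 0.0066] rows 0.7
-0.01 289 [0.117 0.118 0.119] 
-0.006 90 [0.118 0.119 0.12 ] 
-0.002 239 [0.125 0.126 0.127] 
0.002 278 [0.125 0.126 0.127] 0.132
0.006 359 [0.125 0.126 0.128] 0.133
0.01 405 [0.124 0.126 0.127] 0.133
0.014 404 [0.125 0.126 0.127] 0.132
0.018 414 [0.125 0.126 0.127] 0.133
0.154 654 [0.124 0.126 0.127] 0.133
0.158 680 [0.125 0.126 0.127] 0.133
0.162 651 [0.125 0.126 0.128] 0.133
0.166 686 [0.124 0.126 0.127] 0.133
0.17 485 [0.118 0.119 0.126] 0.133
0.174 266 [0.117 0.118 0.12 ] 0.133
0.178 0  
0.182 0  
0.186 0  
n 1905 mean [0.649 0.116 0.152] z95 [0.147 0.153 0.155] rect [649.1 114.8  58.7  12.7   3.6] pca 3.5
```

The cover meets the end wall with no gap, so it is shut. Nothing is left on the mat to put away, and the robot is clear.

```bash
python3 -c "
from bench import *
print(hand_in())"
```

```text
the job is handed in; nothing more can be done
None
```

The job is handed in at about 42 s: both red bindings are in the crate, the one pole grip present is in the tub, both scrapers are in the locker with its cover fully shut, and the bowl, case and tin were left alone; the wrist force reached about 25 N sideways while placing the second binding, and I viewed 16 pictures, two over the limit of 14.

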